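Refit the red valve knob and hold it pressed

ROBOT

A 7-joint arm with a two-finger parallel gripper is mounted at the origin on a cart in front of the work surface, level with it; the furniture and walls round the work are solid. World frame = base frame: x ahead of the robot, y to its left, z up, the work surface at z = 0. Lengths are in m, angles in rad, forces in N, time in s.
With the tool pointing down it reaches from about 0.425 to 0.925 m from the base axis. Payload 6.8 kg.
Tool frame: the origin (TCP) lies midway between the tips of the shut fingers; the grasp point (between the pads) lies 19 mm behind it; x points along the fingers, y is the direction in which the jaws open and shut, and the axes are right-handed (so a half turn about x gives the same grasp; the last joint's range is limited). The gripper opens to 85 mm and grips with 20 to 120 N. Pads are 22 mm wide; open, the fingers measure 114 mm over their backs; the gripper's body (76 mm by 85 mm) begins 54 mm behind the grasp point. The pads swing forward as they close: fully open they stand 13 mm farther back than shut.
Start: joints at [1.105, 0.477, 0.022, 1.555, -0.011, 1.109, -0.083], TCP at [0.236, -0.632, 0.231] pointing down, gripper open.
Joint ranges: [-2.96, 2.96], [-0.34, 2.1], [-1.41, 1.46], [0.24, 2.44], [-1.37, 4.51], [0.17, 1.92], [-2.96, 2.96]. Speed limits (rad/s): [2.39, 2.39, 3.14, 3.14, 3.14, 3.14, 3.14].

INTERFACE

Orientations are given as a rotation vector (axis times angle).
In Python, from bench import r, viewer, nets gives the robot as it stands.
- The arm moves only by the shell command python3 -m pendant 'ROWS' [FORCE]. ROWS is JSON, one flat list of numbers, 5 for each row, row after row: the finger opening in mm, from 0 to 85.4, then the shift along the tool's x, y, z in mm, then the turn about the tool's x in rad. A call has 1 to 20 rows; each row shifts and turns the commanded pose from where the row before left it, along the tool's axes as they then stand; what a row does not reach is not made up. A row lasts 1/8 s, in which the tool goes at most 62.5 mm and 10.7 degrees, less where a joint would pass 70% of its speed; a pose out of reach is approached as far as the arm can. A call with a gripper value outside its range is refused whole. The fingers move at their own pace and stop on an object; FORCE is the grip in N (left out, the last holds). Time passes only in rows, so rows that do not move let the fingers close. It gives the time, the measured TCP pose, the force and the opening at its end, in the units of the state.
- r.get_obs(): the state, without advancing time (a new reading comes with each control period).
- viewer.grab_frame(name): name is "scene" or "top" or "wrist"; returns (picture, depth): 420x560x3 uint8, red, green, blue; 420x560 float32, m along the optical axis (not along the pixel's ray), 0 where there is no reading.
- viewer.calibration(name): a dict with "mtx" (3x3 intrinsics, pixels), "world_to_cam" (4x4, takes a point from world to camera coordinates). Camera axes: x right, y up, looking along -z (the intrinsics and any distortion apply to the point x, -y, -z); pixel columns grow to the right and rows downward; lengths in m; the calibration is good to about 2 mm. A picture is of the moment at which its call begins: read the wrist's pose just before it. calibration takes no time and is no camera call; for the wrist camera it gives the pose at the moment of the call.
- r.hand_in(): hands the job in, once; it reports no verdict.
Trained networks look in the newest picture that a camera, given by its name, has taken for a name from the list of things; names that differ only in an ending like _2 or _b are one class to them, and where a whole thing is asked for, a point or a joint stands for the part that bears it (a point fixed in the world has none). Each returns a list of dicts, best first, with "score" (0 to 1); they miss things now and then, are a little off and sometimes report something else, mostly with a low value. They report only what shows in the picture. A call takes as long as a camera call. They do not tell look-alikes from the thing itself.
- nets.look_for(name, camera): "location" ([x, y, z] in m, in world coordinates, good to about 4 mm: the middle of the surface that is visible of it).
- nets.silhouettes(name, camera): "mask" (420x560 bool, what is visible of it).
The state is a dict: "clock": time; "joints": joint angles; "qvel": joint speeds; "tau": joint torques, N m; "tcp_pos": TCP position; "orientation": TCP orientation; "contact_force": force on the tool from outside, world axes, zero at the start; "moment": the same for the moment, N m; "grip_width": finger opening in m.
Only numpy, scipy, OpenCV 4.12 (cv2) and the standard library are available. Lean on these libraries where they do the work, as an engineer would, in place of code of your own. Each camera call takes 0.05 s, during which the arm holds its last target. There are 200 camera calls.

TASK

The red knob has come off its valve on the grey valve block beside the torch. Pick it up, turn it so that the flat in its bore matches the flat on the bare D-shaped spindle, push it fully home on the spindle, then keep pressing so that the sprung spindle goes all the way down; hold it down for at least three seconds and finish still holding it pressed, without letting go. Leave the other things on the bench where they are.

Things in the scene. Friction and masses are not known exactly. Their poses are not given: they have to be found in the camera images.
- red_knob: loose red knob standing upright, 51 mm tall, about 60 g: drum 46 mm in diameter to 26 mm height, on it a bar grip 44 mm long (its x) and 20 mm wide (its y). Origin: middle of the underside, z up. White pointer line on the +x half of the bar's top and +x side. In the underside a D bore, 14 mm in diameter, 23 mm deep; its flat is 3.5 mm from the axis on the +x (pointer) side
- spindle_seat (a point): middle of the collar's top (black, 40 mm wide, 62 mm high) on the bare spindle: the seat for the knob's underside. A brass D-shaft 12 mm in diameter rises 20 mm along z, the last 4 mm tapered; its flat is 2.5 mm from the axis on the +x side, where a white mark and tab on the collar point. The knob seats with origin here and x along this x; it enters only within about 10 degrees
- spindle (a joint): how far the spindle with its collar is pressed down, m: 0 up, 0.008 at its stop. A spring pushes back with about 5 N at the start of the travel and 11 N at the stop. The spindle can also be turned stiffly about its axis (0.25 N m), which does no harm
- valve_block: grey valve block on a dark base plate 80 x 165 mm, fixed to the bench, top face 48 mm high. Origin: middle of its underside; x is its narrow direction, brass hose barbs at -x. Bare spindle at y = +40 mm with a red ring round it; at y = -40 mm a blue knob of the same size is fitted for good, its underside 62 mm high
- cork: loose cork block 30 x 60 x 24 mm, a bystander; origin under its middle
- pink_stone: loose pink dressing stone 22 x 85 x 14 mm, a bystander; origin under its middle
- bead_dish: loose white dish of beads, 85 mm in diameter, 17 mm high, a bystander; origin under its middle
Not all that is in view belongs to the job. Of the things like the red_knob, leave any that is green or pink; of the rest the larger one is meant.

How it is judged:
By the outcome, as a careful person would: the job done as asked, in the order asked, and still so for the second after the job is handed in, while the arm keeps its last pose, push and grip.
It also fails if it takes over 58 s, if anything falls off the work surface, if the arm or the gripper's body presses on something with over 40 N, if the wrist force passes 120 N, or if a joint passes its speed limit or range.

## Working session

There is one attempt and no reset: what is moved stays moved. The work goes in short steps, Python scripts to look and compute and a shell command to move; the robot and the scene stay as the last step left them, time stands still between calls to the robot, and variables do not carry over. Pictures are saved under pics/ and viewed, about 8 in all and at most 12, crops included, and the job is handed in when it is done.

```bash
ls; mkdir -p pics
cat > h.py <<'E'
import numpy as np, cv2, json
from scipy.spatial.transform import Rotation as R
from bench import r, viewer, nets
def cam(n):
    p,d=viewer.grab_frame(n); c=viewer.calibration(n); return p,d,c
def world(c,u,v,d):
    K=np.array(c["mtx"]);T=np.linalg.inv(np.array(c["world_to_cam"]))
    u,v,d=np.broadcast_arrays(np.asarray(u,float),np.asarray(v,float),np.asarray(d,float))
    P=np.stack([(u-K[0,2])/K[0,0]*d,-(v-K[1,2])/K[1,1]*d,-d],-1)
    return P@T[:3,:3].T+T[:3,3]
def pix(c,X):
    K=np.array(c["mtx"]);T=np.array(c["world_to_cam"])
    p=np.asarray(X)@T[:3,:3].T+T[:3,3]
    return np.stack([K[0,0]*p[...,0]/-p[...,2]+K[0,2],K[1,1]*-p[...,1]/-p[...,2]+K[1,2]],-1)
def save(n,p): cv2.imwrite("pics/"+n+".png",p[...,::-1])
E
python3 - <<'E'
from h import *
o=r.get_obs(); print({k:np.round(v,3).tolist() for k,v in o.items()}); print(R.from_rotvec(o['orientation']).as_matrix().round(3))
c=None
for n in ["top","scene"]:
    p,d,c=cam(n); save(n+"0",p); print(n,{k:np.round(v,3).tolist() for k,v in c.items()})
    for t in ["red_knob","spindle_seat","valve_block"]:
        for x in nets.look_for(t,n): print(n,t,np.round(x["location"],3),round(x["score"],2),pix(c,np.array(x["location"])).round())
E
```

```text
pics
{'clock': 0.0, 'joints': [1.105, 0.478, 0.022, 1.556, -0.012, 1.109, -0.083], 'qvel': [-0.001, -0.001, 0.0, -0.001, -0.002, -0.0, 0.002], 'tau': [-0.001, -59.646, 1.608, -28.12, 0.012, 0.009, -0.0], 'tcp_pos': [0.236, -0.632, 0.23], 'orientation': [2.027, 0.369, -2.028], 'contact_force': [-0.599, -0.312, -0.281], 'moment': [-0.075, -0.076, 0.04], 'grip_width': 0.085}
[[-0.001  0.35  -0.937]
 [ 0.002 -0.937 -0.35 ]
 [-1.    -0.002  0.   ]]
top {'mtx': [[464.858, 0.0, 272.942], [0.0, 464.858, 215.194], [0.0, 0.0, 1.0]], 'world_to_cam': [[0.026, -1.0, -0.01, 0.039], [0.982, 0.024, 0.187, -0.542], [-0.187, -0.015, 0.982, -0.951], [0.0, 0.0, 0.0, 1.0]]}
top red_knob [0.573 0.306 0.04 ] 0.79 [158. 199.]
top red_knob [0.479 0.298 0.037] 0.7 [159. 242.]
top red_knob [0.399 0.291 0.023] 0.6 [161. 280.]
top red_knob [0.483 0.21  0.026] 0.59 [200. 242.]
top spindle_seat [ 0.515 -0.18   0.061] 0.54 [382. 229.]
scene {'mtx': [[471.619, 0.0, 277.639], [0.0, 471.619, 211.734], [0.0, 0.0, 1.0]], 'world_to_cam': [[-0.763, -0.647, -0.002, 0.45], [0.399, -0.472, 0.786, -0.253], [-0.51, 0.599, 0.618, -0.72], [0.0, 0.0, 0.0, 1.0]]}
scene red_knob [0.48  0.216 0.02 ] 0.94 [246. 296.]
scene red_knob [0.56  0.318 0.032] 0.81 [169. 303.]
scene red_knob [0.472 0.315 0.031] 0.72 [206. 330.]
scene red_knob [0.39  0.294 0.015] 0.57 [254. 356.]
scene spindle_seat [ 0.517 -0.177  0.059] 0.66 [354. 174.]
scene valve_block [ 0.487 -0.207  0.048] 0.75 [372. 178.]
```

View pics/top0.png

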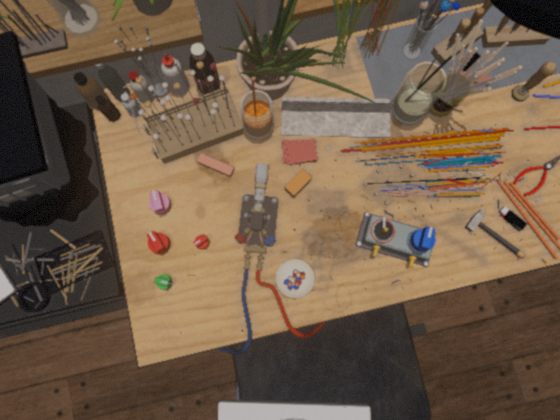

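View pics/scene0.png

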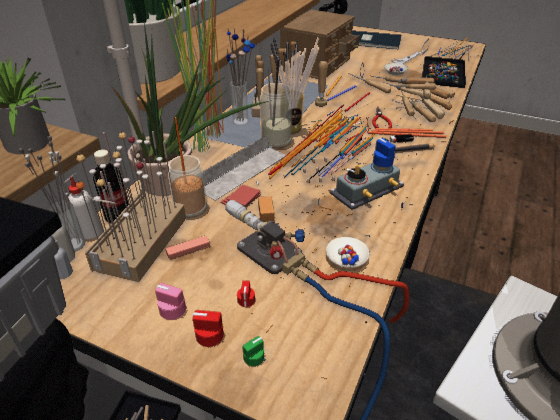

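Candidates in the top view are pink (158,202), large red (158,242), small red (201,241) and green (163,282). I choose the large red one and will check it in a close crop.

Run:
```python
from h import *
p,d,c=cam("top")
for t,X in [("red_knob",[.479,.298,.037]),("spindle_seat",[.515,-.18,.06])]:
    best=min(nets.silhouettes(t,"top"),key=lambda m:np.linalg.norm(np.argwhere(m["mask"]).mean(0)[::-1]-pix(c,np.array(X))))
    m=best["mask"]; v,u=np.nonzero(m); W=world(c,u,v,d[v,u]); 
    print(t,len(v),best["score"],np.percentile(W,[2,50,98],axis=0).round(4).tolist())
    if t=="red_knob":
        s=W[:,2]>.042; T=W[s]; q=p[v,u][s].astype(int)
        print("bar top",s.sum(),T.mean(0).round(4)); 
        rr=cv2.minAreaRect(T[:,:2].astype(np.float32)); print(rr)
        w=q.min(1)>110; print("white",w.sum(),T[w].mean(0) if w.any() else 0)
a=cv2.resize(p[215:270,135:215],None,fx=5,fy=5,interpolation=cv2.INTER_CUBIC)
b=cv2.resize(p[205:270,350:440],None,fx=5,fy=5,interpolation=cv2.INTER_CUBIC)
H=max(a.shape[0],b.shape[0]); z=np.zeros((H,a.shape[1]+b.shape[1],3),np.uint8)
z[:a.shape[0],:a.shape[1]]=a; z[:b.shape[0],a.shape[1]:]=b; z=cv2.resize(z,None,fx=.9,fy=.9); save("crop1",z); print(z.shape)
```

```text
red_knob 435 0.8 [[0.5461, 0.2868, 0.0009], [0.5659, 0.3039, 0.0331], [0.5902, 0.3326, 0.0545]]
bar top 192 [0.5654 0.3052 0.0613]
((0.4621259570121765, 0.18747426569461823), (0.36758655309677124, 0.034412115812301636), 48.89631652832031)
white 165 [0.56747108 0.30762613 0.05745978]
spindle_seat 305 0.65 [[0.4953, -0.1984, 0.0495], [0.5126, -0.1801, 0.0624], [0.5368, -0.1627, 0.0826]]
(292, 765, 3)
```

View pics/crop1.png

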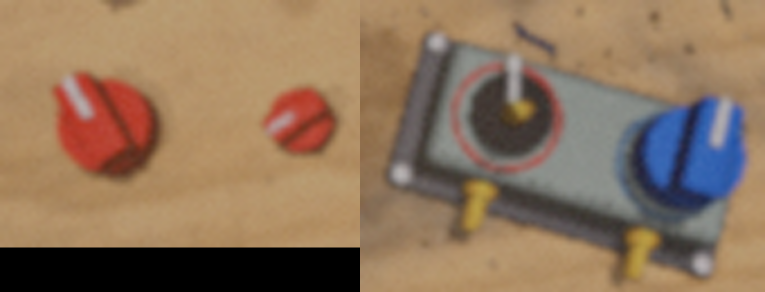

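The crop confirms the large red knob at crop pixel (105,125), pointer up-left, roughly world yaw +33°. On the bare spindle at (512,115) the mark points up, yaw around -5°. I'll go over the spindle first for a wrist look.

```bash
python3 -m pendant '[85,0,-33,-40,0, 85,0,-33,-40,0, 85,0,-33,-40,0, 85,0,-33,-40,0, 85,0,-33,-40,0, 85,0,-33,-40,0, 85,0,-33,-40,0, 85,0,-33,-40,0, 85,0,-33,-40,0, 85,0,-33,-40,0, 85,0,0,0,0]'
python3 - <<'E'
from h import *
p,d,c=cam("wrist"); T=np.linalg.inv(np.array(c["world_to_cam"])); print(T.round(3))
save("w1",p); print(np.array(c["mtx"]).round(1).tolist())
for x in nets.look_for("spindle_seat","wrist"): print(np.round(x["location"],4),round(x["score"],2),pix(c,np.array(x["location"])).round())
E
```

```text
clock: 1.92
tcp_pos: [0.4978, -0.1783, 0.2317]
orientation: [2.024, 0.375, -2.02]
contact_force: [-0.0, -1.0, -0.9]
grip_width: 0.0853
[[ 0.353  0.902  0.248  0.558]
 [-0.936  0.34   0.095 -0.157]
 [ 0.001 -0.266  0.964  0.373]
 [ 0.     0.     0.     1.   ]]
[[314.1, 0.0, 273.5], [0.0, 314.1, 207.2], [0.0, 0.0, 1.0]]
[ 0.519  -0.1779  0.0625] 0.91 [279. 167.]
```

View pics/w1.png

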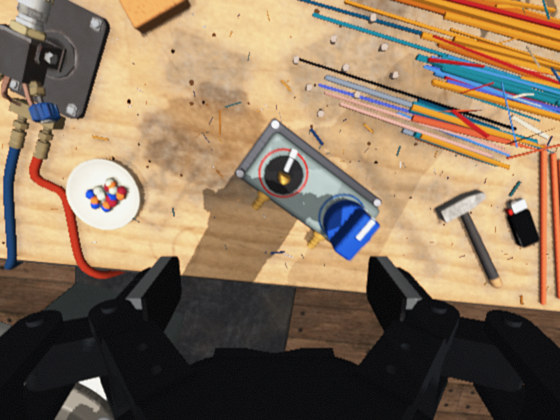

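Wrist view: bare spindle at (283,173) in the red ring, white mark going up-right to (293,153). Blue knob is at (352,228). I'll measure it numerically.

```bash
cat > ortho.py <<'E'
from h import *
def ortho(p,c,ctr,z,half=.04,ppm=5000):
    n=int(2*half*ppm); g=(np.arange(n)+.5)/ppm-half
    X,Y=np.meshgrid(ctr[0]+g,ctr[1]+g,indexing='ij')  # row = x, col = y
    q=pix(c,np.stack([X,Y,np.full_like(X,z)],-1)).astype(np.float32)
    return cv2.remap(p,q[...,0],q[...,1],cv2.INTER_CUBIC)[::-1,::-1].copy()  # up=+x, left=+y
E
python3 - <<'E'
from ortho import *
p,d,c=cam("wrist"); ctr=[.515,-.180]
v,u=np.mgrid[140:210,245:325]; v=v.ravel();u=u.ravel(); W=world(c,u,v,d[v,u]); q=p[v,u].astype(int)
near=np.hypot(*(W[:,:2]-ctr).T)<.035
print("z collar",np.median(W[near&(W[:,2]>.056)&(W[:,2]<.068)][:,2]), "block top", np.median(W[near&(W[:,2]>.042)&(W[:,2]<.053)][:,2]))
ring=near&(q[:,0]>q[:,1]+70)&(W[:,2]<.055); 
A=W[ring]; M=np.c_[2*A[:,:2],np.ones(len(A))]; s=np.linalg.lstsq(M,(A[:,:2]**2).sum(1),rcond=None)[0]; print("ring",ring.sum(),s[:2],np.sqrt(s[2]+s[0]**2+s[1]**2))
dark=near&(q.max(1)<75)&(W[:,2]>.056)&(W[:,2]<.068); D=W[dark][:,:2].astype(np.float32)
e=cv2.minEnclosingCircle(D); print("dark",dark.sum(),D.mean(0),e)
wh=near&(q.min(1)>150)&(W[:,2]>.054); B=W[wh]; print("white",wh.sum(),B.mean(0)); 
for cc in (s[:2],np.array(e[0])): 
    dd=B[:,:2].mean(0)-cc; print("yaw",np.degrees(np.arctan2(dd[1],dd[0])))
l=np.linalg.svd(B[:,:2]-B[:,:2].mean(0))[2][0]; print("line yaw",np.degrees(np.arctan2(l[1],l[0])))
br=near&(W[:,2]>.072)&(q[:,0]>q[:,2]+40); print("brass",br.sum(),W[br].mean(0) if br.any() else 0, W[near][:,2].max())
o=cv2.hconcat([ortho(p,c,ctr,.062,.035,6000),ortho(p,c,ctr,.048,.035,6000)[:, :]]); save("o1",cv2.resize(o,(800,400)))
E
```

```text
z collar 0.06119438103715363 block top 0.047400031985278424
ring 279 [ 0.5140211 -0.1823403] 0.02494971019738992
dark 935 [ 0.5134926  -0.18180995] ((0.5139245986938477, -0.18235401809215546), 0.01966644823551178)
white 125 [ 0.53100452 -0.18303425  0.06104177]
yaw -2.33981103812499
yaw -2.2806657440397156
line yaw 178.59845393776712
brass 100 [ 0.51355841 -0.1819116   0.07961586] 0.08270432327343796
```

View pics/o1.png

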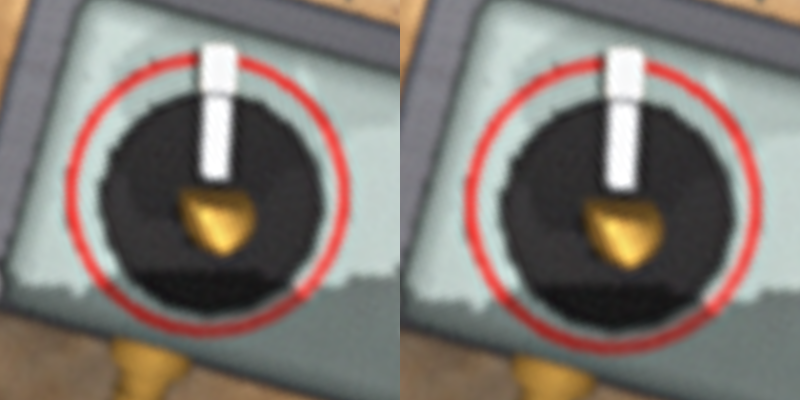

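Spindle seat is at (0.514,-0.182), yaw ≈ -2° (ring, collar and mark agree). Next, to the knob.

```bash
python3 -m pendant '[85,0,-46,-14,0, 85,0,-46,-14,0, 85,0,-46,-14,0, 85,0,-46,-14,0, 85,0,-46,-14,0, 85,0,-46,-14,0, 85,0,-46,-14,0, 85,0,-46,-14,0, 85,0,-46,-14,0, 85,0,-46,-14,0, 85,0,0,0,-0.11, 85,0,0,0,-0.11, 85,0,0,0,0]'
cat > knob.py <<'E'
from ortho import *
ctr=np.array([.479,.298]); p,d,c=cam("wrist"); o=r.get_obs()
ms=nets.silhouettes("red_knob","wrist"); u0=pix(c,np.r_[ctr,.04])
m=min(ms,key=lambda m:np.linalg.norm(np.argwhere(m["mask"]).mean(0)[::-1]-u0))
mk=cv2.dilate(m["mask"].astype(np.uint8),np.ones((5,5)))>0
v,u=np.nonzero(mk); W=world(c,u,v,d[v,u]); q=p[v,u].astype(int)
print("n",len(v),m["score"],np.mean(u),np.mean(v))
top=(W[:,2]>.046)&(W[:,2]<.056); rr=cv2.minAreaRect(W[top][:,:2].astype(np.float32)); print("bar",top.sum(),rr,np.median(W[top][:,2]))
dr=(W[:,2]>.0245)&(W[:,2]<.0285)&(q[:,0]>q[:,1]+50); print("drum circ",cv2.minEnclosingCircle(W[dr][:,:2].astype(np.float32)))
wh=top&(q.min(1)>130); print("white",wh.sum(),W[wh].mean(0)); 
dd=W[wh][:,:2].mean(0)-np.array(rr[0]); print("yaw",np.degrees(np.arctan2(dd[1],dd[0])))
M=R.from_rotvec(o['orientation']).as_matrix(); print(o['tcp_pos'],"tool y yaw",np.degrees(np.arctan2(M[1,1],M[0,1])))
save("o2",cv2.hconcat([ortho(p,c,ctr,.051,.045,4400),cv2.resize(p,(528,396))[:, :396]]))
print(M.round(3))
E
python3 knob.py
```

```text
clock: 3.7
tcp_pos: [0.4664, 0.2952, 0.2311]
orientation: [1.895, 0.559, -1.896]
contact_force: [0.9, 0.2, 0.8]
grip_width: 0.0849
n 1842 0.92 272.90933767643867 166.51357220412595
bar 809 ((0.4808181822299957, 0.3064861595630646), (0.04499788582324982, 0.01959681138396263), 33.13508605957031) 0.050618820846266066
drum circ ((0.48084884881973267, 0.3060782849788666), 0.02274990826845169)
white 131 [0.49006697 0.31250494 0.05124545]
yaw 33.05462870215181
[0.46634612 0.29535357 0.23118376] tool y yaw -57.1709707793744
[[ 0.     0.542 -0.84 ]
 [-0.001 -0.84  -0.542]
 [-1.     0.001  0.   ]]
```

View pics/o2.png

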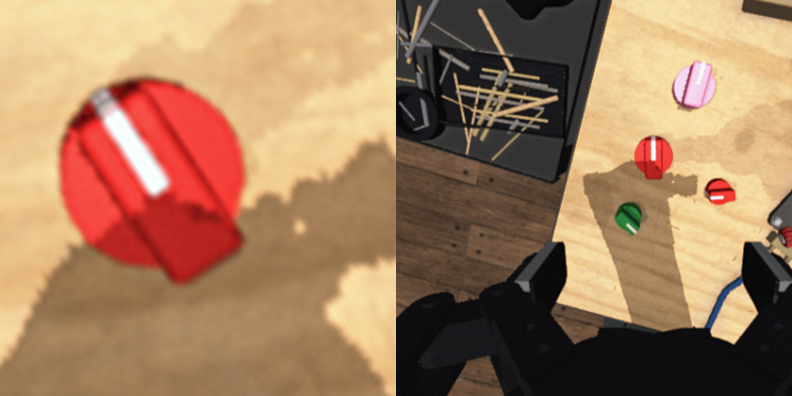

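Knob at (0.4808,0.3063), yaw 33.1°; pointer up-left in the ortho. The tool is already aligned with it.

```bash
python3 -m pendant '[50,0,-0.7,-9,0, 50,0,-0.7,-9,0, 50,45,0,0,0, 50,45,0,0,0, 50,45,0,0,0, 50,30,0,0,0, 50,20,0,0,0, 50,10,0,0,0, 50,5,0,0,0, 50,2,0,0,0, 50,0,0,0,0]' 60
python3 - <<'E'
from h import *
o=r.get_obs();print(o['tcp_pos'],o['contact_force'])
E
```

```text
clock: 5.18
tcp_pos: [0.4803, 0.3081, 0.0299]
orientation: [1.895, 0.563, -1.892]
contact_force: [0.4, 0.5, 0.0]
grip_width: 0.0498
[0.48031076 0.30808211 0.0299403 ] [0.38951801 0.48816091 0.00568847]
```

```bash
python3 -m pendant '[50,0.5,1.7,0.5,0, 10,0,0,0,0, 10,0,0,0,0, 10,0,0,0,0, 10,0,0,0,0, 10,0,0,0,0, 10,0,0,0,0]' 60
python3 -m pendant '[10,0,0,0,0, 10,-10,0,0,0, 10,-30,0,0,0, 10,-40,0,0,0, 10,-40,0,0,0, 10,0,0,0,0]' 80
```

```text
clock: 6.05
tcp_pos: [0.4806, 0.3063, 0.0291]
orientation: [1.894, 0.563, -1.893]
contact_force: [-0.2, -0.4, 5.0]
grip_width: 0.0189
clock: 6.8
tcp_pos: [0.4819, 0.3075, 0.1522]
orientation: [1.9, 0.565, -1.888]
contact_force: [0.1, 1.8, -0.8]
grip_width: 0.0183
```

```bash
python3 -m pendant '[10,-45,0,0,0, 10,-30,0,0,0, 10,0,42.8,23.8,0, 10,0,42.8,23.8,0, 10,0,42.8,23.8,0, 10,0,42.8,23.8,0, 10,0,42.8,23.8,0, 10,0,42.8,23.8,0, 10,0,42.8,23.8,0, 10,0,42.8,23.8,0, 10,0,42.8,23.8,0, 10,0,42.8,23.8,0, 10,0,0,0,0.153, 10,0,0,0,0.153, 10,0,0,0,0.153, 10,0,0,0,0.153, 10,0,0,0,0, 10,0,0,0,0]' 80
cat > chk.py <<'E'
from ortho import *
import sys
p,d,c=cam("wrist"); o=r.get_obs(); M=R.from_rotvec(o['orientation']).as_matrix(); t=o['tcp_pos']
print("tcp",t.round(4),"tool y yaw",np.degrees(np.arctan2(M[1,1],M[0,1])).round(2),"F",o['contact_force'].round(1)); print(M.round(4))
v,u=np.mgrid[0:420,0:560]; W=world(c,u,v,d); q=p.astype(int)
L=(W-t)@M  # tool coords
s=(q[...,0]>q[...,1]+50)&(q[...,0]>q[...,2]+50)&(np.abs(L[...,1])<.035)&(np.abs(L[...,2])<.04)&(np.abs(L[...,0])<.05)&(d>0)
print("red px",s.sum(),"u,v",u[s].mean(),v[s].mean()); print(np.percentile(L[s],[1,25,50,75,99],axis=0).round(4).tolist())
e=s&(L[...,0]>-.003)&(L[...,0]<.006); print("drumtop x",np.median(L[e][:,0]) if e.any() else None)
P=L[e][:,1:].astype(np.float32); print("drum circle tool yz",cv2.minEnclosingCircle(P))
save(sys.argv[1],cv2.resize(p[140:420,100:460],(720,560)))
E
python3 chk.py w3
```

```text
clock: 9.05
tcp_pos: [0.5144, -0.1822, 0.2232]
orientation: [-2.204, 0.034, 2.207]
contact_force: [0.1, -0.8, -0.8]
grip_width: 0.0187
tcp [ 0.5145 -0.1823  0.2234] tool y yaw -91.82 F [-0.8 -0.3 -0.4]
[[-8.000e-04 -3.170e-02 -9.995e-01]
 [ 2.000e-04 -9.995e-01  3.170e-02]
 [-1.000e+00 -2.000e-04  8.000e-04]]
red px 5648 u,v 273.47981586402267 260.0656869688385
[[-0.0227, -0.0207, -0.0223], [-0.0214, -0.007, -0.0183], [-0.0207, -0.0007, -0.0094], [0.0038, 0.006, 0.004], [0.0264, 0.0198, 0.0202]]
drumtop x 0.004066677896019776
drum circle tool yz ((-0.0005062492564320564, -0.0023134301882237196), 0.02257678098976612)
```

View pics/w3.png

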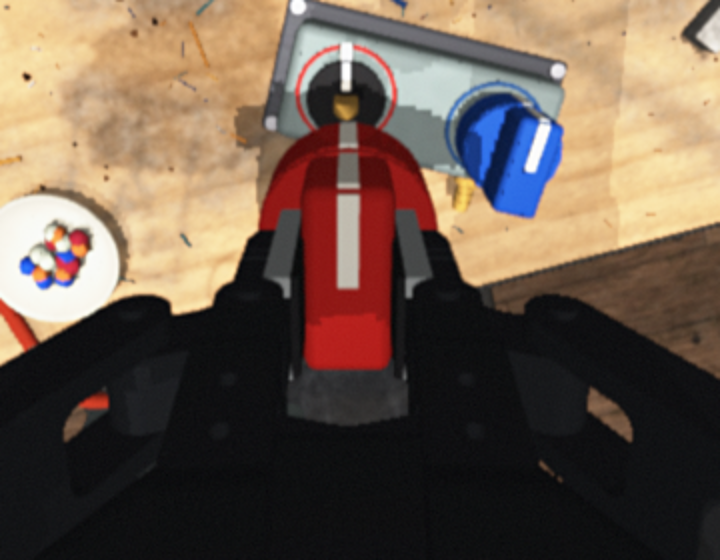

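Knob gripped straight with the pointer toward the spindle's mark side. One refined check of its centre in the hand.

```bash
cat >> chk.py <<'E'
b=s&(L[...,0]<-.018); B=L[b][:,1:].astype(np.float32); print("bar top rect",cv2.minAreaRect(B),"x",np.median(L[b][:,0]))
print("bar z range",np.percentile(B[:,1],[.5,99.5]), "y",np.percentile(B[:,0],[1,99]))
e=s&(L[...,0]>.001)&(L[...,0]<.007); P=L[e][:,1:]; 
# leading drum edge: per-y-bin minimum z, circle of r=23 mm
from scipy.optimize import least_squares
k=np.round(P[:,0]/.001); E=np.array([[P[k==i][:,0].mean(),np.percentile(P[k==i][:,1],3)] for i in np.unique(k) if abs(i)<19 and (k==i).sum()>3])
f=least_squares(lambda a:np.hypot(E[:,0]-a[0],E[:,1]-a[1])-.023,[0,0],loss='soft_l1',f_scale=.0005); print("fit r23",f.x,np.abs(f.fun).mean(),len(E))
w=b&(q.min(-1)>120)|((q.min(-1)>120)&(np.abs(L[...,0]+.0215)<.002)&(np.abs(L[...,1])<.006)&(np.abs(L[...,2])<.03)&(d>0)); Q=L[w][:,1:]
l=np.linalg.svd(Q-Q.mean(0))[2][0]; print("white",len(Q),Q.mean(0),"line ang deg",np.degrees(np.arctan(l[0]/l[1])))
E
python3 chk.py w3b | tail -5
```

```text
drum circle tool yz ((-0.0004587098956108093, -0.002574354875832796), 0.02264566347002983)
bar top rect ((-0.00044270604848861694, -0.0005109794437885284), (0.04396222531795502, 0.019854489713907242), 89.92802429199219) x -0.021263710334746926
bar z range [-0.02164229  0.02101299] y [-0.00978692  0.00883902]
fit r23 [-0.0004792   0.00040154] 0.00014676895798493837 34
white 485 [-0.00043249 -0.01120376] line ang deg -0.5871279672688616
```

```bash
python3 -m pendant '[10,0,0.4,0.5,0, 10,25,0,0,0, 10,30,0,0,0, 10,25,0,0,0, 10,15,0,0,0, 10,5,0,0,0, 10,0,0,0,0, 10,0,0,0,0]' 80; python3 chk.py w4
python3 - <<'E'
from ortho import *
p,d,c=cam("wrist"); save("w4b",p)
p,d,c=cam("scene"); k=pix(c,np.array([.514,-.182,.09])).astype(int); save("s4",cv2.resize(p[k[1]-45:k[1]+45,k[0]-60:k[0]+60],(720,540),interpolation=cv2.INTER_CUBIC))
E
```

```text
clock: 10.15
tcp_pos: [0.515, -0.183, 0.1247]
orientation: [-2.206, 0.038, 2.203]
contact_force: [0.2, 0.0, -1.2]
grip_width: 0.0187
tcp [ 0.5149 -0.1829  0.1247] tool y yaw -91.96 F [ 0.2  0.3 -0.5]
[[ 1.600e-03 -3.420e-02 -9.994e-01]
 [-5.000e-04 -9.994e-01  3.420e-02]
 [-1.000e+00  4.000e-04 -1.600e-03]]
red px 5667 u,v 273.4614434445033 259.9348861831657
[[-0.0226, -0.0207, -0.0223], [-0.0214, -0.007, -0.0184], [-0.0206, -0.0007, -0.0094], [0.0038, 0.006, 0.0041], [0.0271, 0.0197, 0.0202]]
drumtop x 0.004108469776076144
drum circle tool yz ((-0.0005578435957431793, -0.0020769378170371056), 0.022570710629224777)
bar top rect ((-0.00046675466001033783, -0.0001887846738100052), (0.044196952134370804, 0.01973142847418785), 89.8036880493164) x -0.021271770597629844
bar z range [-0.02174011  0.02098091] y [-0.00984286  0.00883745]
fit r23 [-0.00052719  0.00046151] 0.00015196880281818464 37
white 485 [-0.00048973 -0.01117427] line ang deg -0.51685858248033
```

```bash
python3 -m pendant '[10,0,0,1,0, 10,5,0,0,0, 10,4,0,0,0, 10,2,0,0,0, 10,2,0,0,0, 10,2,0,0,0, 10,2,0,0,0, 10,0,0,0,0, 10,0,0,0,0]' 80
python3 - <<'E'
from h import *
o=r.get_obs(); print(o['tcp_pos'],o['contact_force'],o['moment'])
E
```

```text
clock: 11.42
tcp_pos: [0.5135, -0.1824, 0.1068]
orientation: [-2.205, 0.037, 2.204]
contact_force: [2.0, 1.4, -0.9]
grip_width: 0.0185
[ 0.51348455 -0.18238041  0.10677963] [ 2.03505349  1.36087797 -0.9487407 ] [ 0.37220761 -0.27243389 -0.02282556]
```

Entered: about 5 mm on, with no axial force. Continuing to the seat.

```bash
python3 -m pendant '[10,2,0,-0.3,0, 10,2,0,0,0, 10,2,0,0,0, 10,2,0,0,0, 10,2,0,0,0, 10,2,0,0,0, 10,1,0,0,0, 10,0,0,0,0, 10,0,0,0,0]' 80
python3 - <<'E'
from h import *
o=r.get_obs(); print(o['tcp_pos'],o['contact_force'],o['moment'])
E
```

```text
clock: 12.55
tcp_pos: [0.5139, -0.1822, 0.0937]
orientation: [-2.205, 0.037, 2.204]
contact_force: [1.6, 3.1, -0.3]
grip_width: 0.0183
[ 0.51386315 -0.18222886  0.09370074] [ 1.58952838  3.14092478 -0.34902859] [ 1.15598877 -0.5234033   0.04443455]
```

```bash
for i in 1; do python3 -m pendant '[10,1,-0.3,0,0, 10,1,0,0,0, 10,1,0,0,0, 10,1,0,0,0, 10,0,0,0,0]' 80; done
python3 -m pendant '[10,1,0,0,0, 10,1,0,0,0, 10,1,0,0,0, 10,0,0,0,0]' 80
python3 -m pendant '[10,1,0,0,0, 10,1,0,0,0, 10,0,0,0,0]' 80
python3 chk.py w5|tail -6
```

```text
clock: 13.18
tcp_pos: [0.5138, -0.1822, 0.09]
orientation: [-2.204, 0.037, 2.204]
contact_force: [-0.1, 5.5, 4.2]
grip_width: 0.0187
clock: 13.68
tcp_pos: [0.5138, -0.1822, 0.0872]
orientation: [-2.205, 0.037, 2.204]
contact_force: [0.8, 5.1, 6.6]
grip_width: 0.0182
clock: 14.05
tcp_pos: [0.5138, -0.1822, 0.0854]
orientation: [-2.205, 0.037, 2.204]
contact_force: [-0.7, 5.5, 8.6]
grip_width: 0.0186
drumtop x 0.004076195214796654
drum circle tool yz ((-0.0006207246333360672, -0.0020185699686408043), 0.022602060809731483)
bar top rect ((-0.0006260946393013, -0.00013440847396850586), (0.01979057490825653, 0.043994609266519547), 0.4787198305130005) x -0.021310590696592895
bar z range [-0.02166679  0.02101123] y [-0.00984455  0.00881253]
fit r23 [-0.00069063  0.0003465 ] 0.00018166382371477964 37
white 496 [-0.0006015  -0.01108434] line ang deg -0.1551165781235729
```

Spring force rises as described. Pressing on to the stop.

```bash
python3 -m pendant '[10,1,-0.2,0,0, 10,1,0,0,0, 10,0,0,0,0]' 80
python3 -m pendant '[10,1,0,0,0, 10,0,0,0,0, 10,0,0,0,0]' 80
python3 -m pendant '[10,0.5,0,0,0, 10,0,0,0,0, 10,0,0,0,0]' 80
```

```text
clock: 14.48
tcp_pos: [0.5138, -0.1822, 0.0835]
orientation: [-2.205, 0.038, 2.204]
contact_force: [0.8, 5.5, 9.3]
grip_width: 0.0186
clock: 14.85
tcp_pos: [0.5139, -0.1822, 0.0831]
orientation: [-2.205, 0.038, 2.204]
contact_force: [-1.6, 5.8, 14.5]
grip_width: 0.0182
clock: 15.22
tcp_pos: [0.5139, -0.1822, 0.083]
orientation: [-2.205, 0.038, 2.204]
contact_force: [-3.8, 6.7, 18.5]
grip_width: 0.0187
```

```bash
python3 -m pendant '[10,0.4,0,0,0, 10,0,0,0,0, 10,0,0,0,0, 10,0,0,0,0, 10,0,0,0,0, 10,0,0,0,0, 10,0,0,0,0, 10,0,0,0,0, 10,0,0,0,0, 10,0,0,0,0, 10,0,0,0,0, 10,0,0,0,0, 10,0,0,0,0, 10,0,0,0,0, 10,0,0,0,0, 10,0,0,0,0, 10,0,0,0,0, 10,0,0,0,0, 10,0,0,0,0, 10,0,0,0,0]' 80
python3 -m pendant '[10,0,0,0,0, 10,0,0,0,0, 10,0,0,0,0, 10,0,0,0,0, 10,0,0,0,0, 10,0,0,0,0, 10,0,0,0,0, 10,0,0,0,0, 10,0,0,0,0, 10,0,0,0,0, 10,0,0,0,0, 10,0,0,0,0, 10,0,0,0,0, 10,0,0,0,0, 10,0,0,0,0, 10,0,0,0,0]' 80
python3 chk.py w6|tail -6
python3 - <<'E'
from ortho import *
p,d,c=cam("scene"); k=pix(c,np.array([.514,-.182,.08])).astype(int); a=cv2.resize(p[k[1]-45:k[1]+45,k[0]-60:k[0]+60],(400,300),interpolation=cv2.INTER_CUBIC)
p,d,c=cam("wrist"); v,u=np.mgrid[0:420,0:560]; W=world(c,u,v,d); q=p.astype(int)
s=(q[...,0]>q[...,1]+50)&(np.hypot(W[...,0]-.514,W[...,1]+.182)<.028)&(d>0); z=W[s][:,2]
print("bar top z",np.median(z[z>.095]),"drum top z",np.median(z[(z>.074)&(z<.086)]))
save("f6",cv2.hconcat([a,cv2.resize(p,(400,300))]))
E
```

```text
clock: 17.73
tcp_pos: [0.514, -0.1822, 0.083]
orientation: [-2.205, 0.038, 2.204]
contact_force: [-4.7, 5.4, 22.0]
grip_width: 0.0187
clock: 19.73
tcp_pos: [0.514, -0.1822, 0.083]
orientation: [-2.205, 0.038, 2.204]
contact_force: [-4.4, 7.4, 21.7]
grip_width: 0.0187
drumtop x 0.004027050383653358
drum circle tool yz ((-0.0005044257268309593, -0.0022657886147499084), 0.022682271897792816)
bar top rect ((-0.00043054111301898956, -0.0002887547016143799), (0.04405227303504944, 0.019807536154985428), 89.7850112915039) x -0.021325870915265548
bar z range [-0.02169421  0.02078893] y [-0.00982196  0.00882836]
fit r23 [-0.00069851  0.00058414] 0.00015486208274665243 36
white 511 [-0.00060645 -0.01114059] line ang deg -0.024398126118682428
bar top z 0.10428683146294318 drum top z 0.07879044872480792
```

View pics/f6.png

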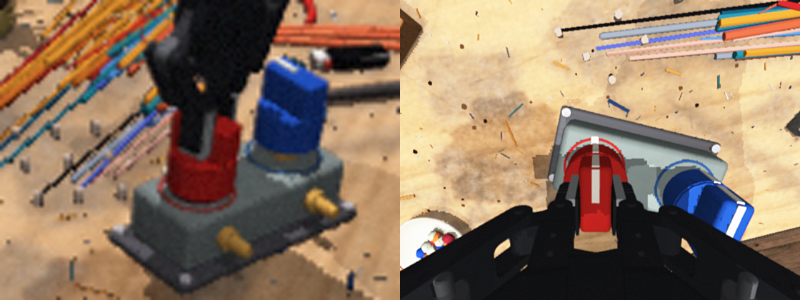

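The scene crop shows the red knob at (205,165), flush near the block top and clearly lower than the blue knob. Its underside is at about 53–54 mm, against 54 mm expected at the stop. It has now been held for over 4 s, so I'm handing in.

Run:
```python
from h import *
print(r.hand_in())
```

```text
the job is handed in; nothing more can be done
None
```

The large red knob is on the bare spindle and pressed down to the stop. It was held there for over 4 s and handed in still gripped, at about 20 s on the clock.

- **Alignment:** I turned the knob by 35° to match the spindle's mark, to within about 1° by the camera. It went on with almost no axial force.
- **Pressing:** The force rose from about 4 N to 9 N over the spring's travel, then sharply at the stop. It held at 22 N, with the tool still at 83.0 mm.
- **Final checks:**
  - The camera puts the knob's underside at 53.3 mm, against 54 mm expected. The same camera read the collar about 0.8 mm low earlier.
  - The knob did not slip in the grip, and the pointer stayed in line with the spindle's mark.
  - A sideways force of 5–7 N remained throughout the hold, so the knob sits slightly off centre within its clearance.
- **Not checked:** I touched nothing else on purpose, but I did not measure the bystanders' positions again at the end.

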